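# Latch the backing plate and hold the spring clip open over its edge

### The job

Swing the stand's hinged latch down until it lies in its catch, so that the backing plate is locked in its slot. Then squeeze the handles of the spring clip to take it off its rest, and hold it gaping over about the middle of the plate's tall top edge, upright, with the edge well in between the open jaws and nothing of the clip touching plate or stand, ready for a colleague to slip in a job card. Finish while still holding the clip squeezed open there, and leave the bearing parts and the gauge block where they are.

Things in the scene. Friction and masses are not known exactly. Their poses are not given: they have to be found in the camera images.
- stand: Plate stand, fixed: grey base 110 (x) x 210 (y) x 16 mm, with a slot along its y axis between two dark rails 18 mm high that carries the backing plate. Origin at the centre of its underside, z up. Near its -y end, at y = -65 mm, is the latch: hinge at x = +36, catch (dark forked post, top 58 mm above the bench) at x = -42 mm.
- latch (a joint): Angle of the latch, rad: 0 = closed, lying level in the catch (rigid stop); positive = swung up. Starts 0.5 to 0.95 open. It swings in the stand's x-z plane and stays where it is left (friction 0.05 N m: 1 to 2 N at mid-arm). It can simply be pushed down from above.
- latch_hinge (a point): Point on the latch's hinge axis, fixed to the stand at its (36, -65, 54.5) mm; the axis is parallel to the stand's y axis. The latch, a flat steel arm 14 mm wide, 5 mm thick and 90 mm from hinge to tip, extends from here; closed, it runs along the stand's -x over the plate's low shoulder, its top face 57 mm above the bench.
- latch_mid (a point): Point on the top face of the latch arm, 45 mm from the hinge; moves with the arm.
- plate: Loose aluminium backing plate, 4 mm thick, on edge in the stand's slot: y along the slot, x normal to its face. Tall part 112 mm long, 84 mm high (y from -24 to +88 mm); beside it, to -y, a low shoulder 34 mm high, over which the latch closes. Origin on its lower edge, 16 mm above the bench.
- plate_top (a point): Middle of the top edge of the plate's tall part, 100 mm above the bench; axes as those of the plate (x normal to the face, y along the edge, z up).
- clip_rest: Clip rest, fixed: grey base 80 x 60 x 14 mm with an upright steel tab 40 mm long (along its x axis), 4 mm thick (y), its top 80 mm above the bench; the spring clip is parked astride it, pivot barrel on its top, jaws biting. Origin at the centre of its underside.
- clip: Spring clip, 26 mm wide, 0.06 to 0.13 kg. Origin at the middle of its pivot; z up to the handles, x along the pivot pin, y across the jaws. Two black handles rise to 46 mm above the pivot; parked, they are about 55 mm apart over the outer faces at their tops. Squeezed to the stop, their outer faces are vertical, parallel and 28 mm apart.
- clip_pivot (a point): The clip's origin and axes; parked, upright, 86 mm above the bench, x along the tab. A good grip is 34 mm above it, closing along y. The steel jaws reach 40 mm below it; squeezed to the stop, they gape about 28 mm at the tips, some 39 mm below it.
- jaw_a (a joint): Angle of the clip's +y half, rad: about 0 parked (jaws 4 mm apart, biting on the tab), 0.32 = squeezed to the stop, fully open; the other half mirrors it. The spring asks for about 4 N on each handle at first and 9 N when fully open; 20 to 40 N of grip holds it at the stop.
- inner_ring: Bystander: grooved bearing ring 42 mm across, 16 mm high, lying in front of the stand. Origin at the centre of its underside.
- ball_bearing: Bystander: ball bearing 47 mm across, 14 mm high, lying near the clip rest. Origin at the centre of its underside.
- gauge_block: Bystander: small steel gauge block 9 x 30 x 20 mm, standing in front of the stand. Origin at the centre of its underside.
There are look-alikes about, which are no part of the job. Leave any pink or purple look-alike of the clip alone.

How it is judged:
By the outcome, as a careful person would: the job done as asked, in the order asked, and still so for the second after the job is handed in, while the arm keeps its last pose, push and grip.
It also fails if it takes over 50 s, if anything falls off the work surface, if the arm or the gripper's body presses on something with over 40 N, if the wrist force passes 120 N, or if a joint passes its speed limit or range.

### The arm

A 6-joint arm with a two-finger parallel gripper is mounted at the origin on a cart in front of the work surface, level with it; the furniture and walls round the work are solid. World frame = base frame: x ahead of the robot, y to its left, z up, the work surface at z = 0. Lengths are in m, angles in degrees, forces in N, time in s.
With the tool pointing down it reaches from about 0.325 to 0.875 m from the base axis. Payload 4.4 kg.
Tool frame: the origin (TCP) lies between the finger pads; the fingertips stand 25 mm ahead of it and the grasp point (between the pads) lies 6 mm ahead of it; z points along the fingers, y is the line along which they close (so a half turn about z gives the same grasp; the last joint's range is limited). The gripper opens to 85 mm and grips with 20 to 120 N. Pads are 22 mm wide; open, the fingers measure 114 mm over their backs; the gripper's body (76 mm by 85 mm) begins 54 mm behind the grasp point. The pads swing forward as they close: fully open they stand 13 mm farther back than shut.
Start: joints at [57.955, 11.837, 88.321, -0, 79.842, -8.623], TCP at [0.229, 0.528, 0.256] pointing down, gripper open.
Joint ranges: [-156.59, 156.59], [-49.26, 127.26], [12.9, 141.05], [-63.56, 243.56], [4.71, 150.69], [-161.64, 161.64]. Speed limits (degrees/s): [159.86, 159.86, 180, 180, 180, 180].

### API

Orientations are given as a 3x3 rotation matrix whose columns are the frame's x, y, z axes.
In Python, from cell import observe, snapshot, calibration, hand_in gives the robot as it stands.
- The arm moves only by the shell command python3 -m crank 'ROWS' [OPENING] [FORCE]. ROWS is a JSON object whose one key "deltas" holds a list of rows, each an object of numbers: "dx", "dy", "dz": the shift along the tool's x, y, z in mm; "spin": the turn about the tool's z in degrees. In form: {"deltas": [{"dx": .., "dy": .., "dz": .., "spin": ..}, ...]}. A call has 1 to 8 rows; each row shifts and turns the commanded pose from where the row before left it, along the tool's axes as they then stand; what a row does not reach is not made up. A row lasts 1/10 s, in which the tool goes at most 50 mm and 8.59 degrees, less where a joint would pass 70% of its speed; a pose out of reach is approached as far as the arm can. A call with a gripper value outside its range is refused whole. OPENING is the opening, from 0 (shut) to 1 (fully open), set as the call begins (- or left out, the last holds). The fingers move at their own pace and stop on an object; FORCE is the grip in N (left out, the last holds). Time passes only in rows, so rows that do not move let the fingers close. It gives the time, the measured TCP pose, the force, the opening and the grip force at its end, in the units of the state.
- observe(): the state, without advancing time (a new reading comes with each control period).
- snapshot(name): name is "scene" or "top"; returns (picture, depth): 384x512x3 uint8, blue, green, red; 384x512 float32, m along the optical axis (not along the pixel's ray), 0 where there is no reading.
- calibration(name): a dict with "K" (3x3 intrinsics, pixels), "R" (3x3) and "t" (3): a world point X has camera coordinates R X + t. Camera axes: x right, y down, z forward; pixel columns grow to the right and rows downward; lengths in m; the calibration is good to about 2 mm. A picture is of the moment at which its call begins. calibration takes no time and is no camera call.
- hand_in(): hands the job in; it is judged then, once.
The state is a dict: "time_s": time; "q": joint angles; "qd": joint speeds; "joint_torque": joint torques, N m; "ee_pos": TCP position; "ee_rot": TCP orientation; "contact_force": force on the tool from outside, world axes, zero at the start; "torque": the same for the moment, N m; "width": finger opening in m; "gripper_force": force on a finger pad.
Only numpy, scipy, OpenCV 4.12 (cv2) and the standard library are available. Lean on these libraries where they do the work, as an engineer would, in place of code of your own. Each camera call takes 0.05 s, during which the arm holds its last target. There are 200 camera calls.

## Working session

There is one attempt and no reset: what is moved stays moved. The work goes in short steps, Python scripts to look and compute and a shell command to move; the robot and the scene stay as the last step left them, time stands still between calls to the robot, and variables do not carry over. Pictures are saved under pics/ and viewed, at most 10 in all, crops included, and the job is handed in when it is done.

```bash
mkdir -p pics; ls; python3 - <<'E'
from cell import *
import cv2,numpy as np
for n in("scene","top"):
    p,d=snapshot(n);cv2.imwrite(f"pics/{n}0.png",p);np.save(f"pics/{n}0.npy",d)
    c=calibration(n);print(n,np.round(c["K"],1).tolist(),np.round(c["R"],3).tolist(),np.round(c["t"],3).tolist())
s=observe();print(s["ee_pos"],np.round(s["ee_rot"],3).tolist(),s["time_s"],s["width"])
E
```

```text
pics
scene [[432.0, 0.0, 256.7], [0.0, 432.0, 193.9], [0.0, 0.0, 1.0]] [[-0.672, -0.74, -0.007], [-0.329, 0.307, -0.893], [0.663, -0.598, -0.45]] [0.38, 0.24, 0.588]
top [[450.0, 0.0, 252.3], [0.0, 450.0, 191.5], [0.0, 0.0, 1.0]] [[0.017, -1.0, 0.01], [-0.992, -0.018, -0.128], [0.128, -0.007, -0.992]] [0.021, 0.533, 0.951]
[0.22823417 0.52708362 0.255202  ] [[-0.918, 0.398, -0.001], [0.398, 0.918, -0.002], [0.0, -0.002, -1.0]] 0.1 0.08526764911500656
```

View pics/scene0.png

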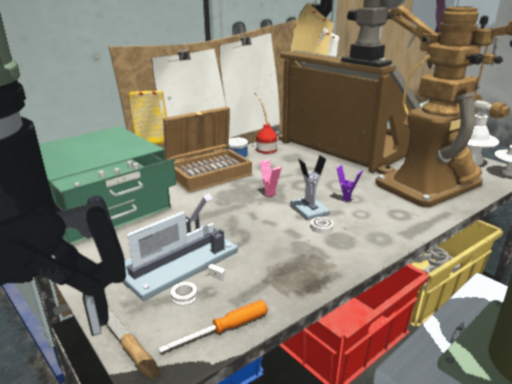

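View pics/top0.png

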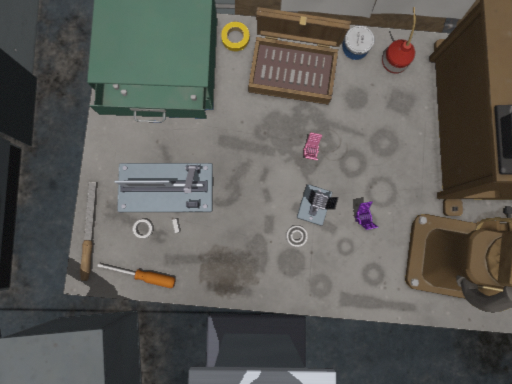

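The scene view shows the stand at about (180,255) with the latch raised at (200,210). The black-handled clip is on its grey rest at (313,180); the look-alikes are pink (270,178) and purple (347,182). In the top view the stand is at (165,188) and the clip rest at (317,203), with pink at (313,146) and purple at (365,215). The black-handled clip astride the grey rest fits the description. I'll confirm it in an enlarged crop.

```bash
python3 - <<'E'
import cv2,numpy as np
s=cv2.imread("pics/scene0.png");t=cv2.imread("pics/top0.png")
def c(i,x,y,w,h): return cv2.resize(i[y:y+h,x:x+w],(400,300),interpolation=cv2.INTER_CUBIC)
o=np.vstack([np.hstack([c(s,115,185,140,105),c(s,270,145,100,75)]),np.hstack([c(t,105,145,120,90),c(t,280,170,100,75)])])
cv2.imwrite("pics/crop1.png",o)
E
```

```text
(no output)
```

View pics/crop1.png

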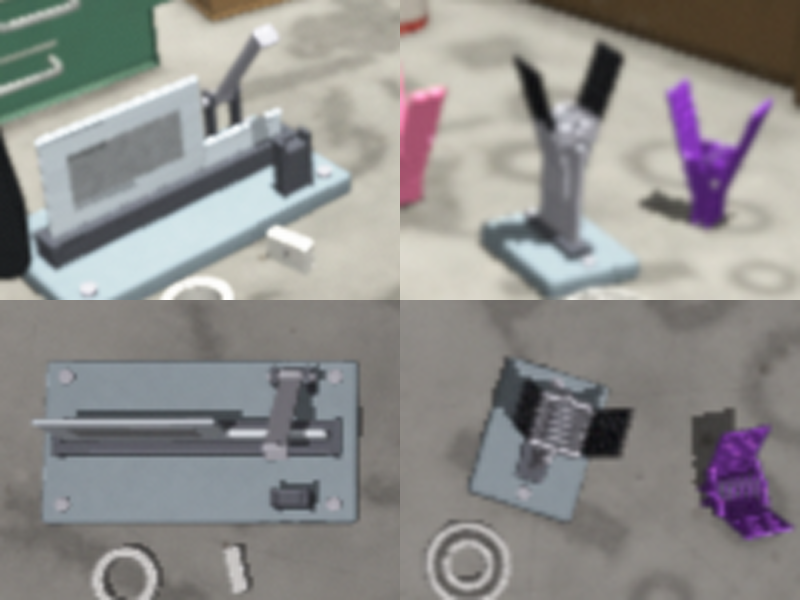

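The crops confirm it: the black-handled clip sits astride the grey rest in both views. The latch is raised, with its hinge on the far side (+x) and the dark catch on the robot side. Next I'll measure both.

```bash
cat > h.py <<'E'
import cv2,numpy as np
from cell import *
C={n:{k:np.array(v) for k,v in calibration(n).items()} for n in("scene","top")}
def ray(n,u,v):
    c=C[n];d=c["R"].T@(np.linalg.inv(c["K"])@[u,v,1]);return -c["R"].T@c["t"],d
def onz(n,u,v,z):
    o,d=ray(n,u,v);return o+d*(z-o[2])/d[2]
def tri(a,b):
    A=[];B=[]
    for n,p in(("scene",a),("top",b)):
        o,d=ray(n,*p);d=d/np.linalg.norm(d);P=np.eye(3)-np.outer(d,d);A.append(P);B.append(P@o)
    x,*_=np.linalg.lstsq(np.vstack(A),np.hstack(B),rcond=None);r=np.vstack(A)@x-np.hstack(B)
    return x,np.linalg.norm(r)
def proj(n,X):
    c=C[n];p=c["K"]@(c["R"]@np.asarray(X)+c["t"]);return p[:2]/p[2]
E
python3 - <<'E'
from h import *
t=cv2.imread("pics/top0.png");s=cv2.imread("pics/scene0.png")
ti=t.astype(int);m=((ti[...,0]-ti[...,2])>10).astype(np.uint8)
for nm,(x,y,w,h) in dict(stand=(105,150,120,75),rest=(290,175,50,55)).items():
    k=np.zeros_like(m);k[y:y+h,x:x+w]=m[y:y+h,x:x+w]
    k=cv2.morphologyEx(k,cv2.MORPH_OPEN,np.ones((2,2)))
    cs,_=cv2.findContours(k,0,1);c=np.vstack([q for q in cs if cv2.contourArea(q)>20])
    r=cv2.minAreaRect(c);b=cv2.boxPoints(r);z=.016 if nm=="stand" else .014
    W=np.array([onz("top",*p,z) for p in b]);print(nm,r,b.round(1).tolist());print(W.round(4).tolist(),"c",W.mean(0).round(4),"sides",np.linalg.norm(W[1]-W[0]),np.linalg.norm(W[2]-W[1]))
    for e in(W[1]-W[0],W[2]-W[1]):print(np.degrees(np.arctan2(e[1],e[0])))
# black handles
for n,i,(x,y,w,h) in(("top",t,(295,175,50,50)),("scene",s,(295,148,36,36))):
    g=i[y:y+h,x:x+w].max(2)
    k=(g<60).astype(np.uint8);q,l,st,ce=cv2.connectedComponentsWithStats(k)
    for j in range(1,q):
        if st[j,4]>12:
            pts=np.argwhere(l==j)[:,::-1].astype(np.float32);b=cv2.boxPoints(cv2.minAreaRect(pts))
            print(n,st[j,4],(ce[j]+[x,y]).round(1),(b+[x,y]).round(1).tolist())
E
```

```text
stand ((165.5, 188.0), (48.0, 93.0), 90.0) [[119.0, 164.0], [212.0, 164.0], [212.0, 212.0], [119.0, 212.0]]
[[0.5913, 0.3294, 0.016], [0.5951, 0.1212, 0.016], [0.4871, 0.1182, 0.016], [0.4835, 0.3235, 0.016]] c [0.5393 0.2231 0.016 ] sides 0.2082197235647902 0.10803631660621874
-88.93967463062621
-178.38941677488583
rest ((315.1651611328125, 205.44955444335938), (26.244441986083984, 35.05644607543945), 16.699243545532227) [[297.6000061035156, 218.5], [307.6000061035156, 184.89999389648438], [332.79998779296875, 192.39999389648438], [322.70001220703125, 226.0]]
[[0.4762, -0.0718, 0.014], [0.5519, -0.0941, 0.014], [0.5359, -0.1504, 0.014], [0.4605, -0.1276, 0.014]] c [ 0.5061 -0.1109  0.014 ] sides 0.0789034456815683 0.05855395118367309
-16.4227095357871
-105.88853324957297
top 62 [311.3 196.3] [[306.9, 201.8], [310.4, 189.5], [315.4, 191.0], [311.9, 203.3]]
top 105 [331.1 202.8] [[324.8, 207.7], [328.5, 194.8], [337.1, 197.3], [333.4, 210.1]]
scene 93 [319.7 164.7] [[314.1, 171.2], [319.6, 156.5], [325.2, 158.6], [319.7, 173.2]]
scene 55 [303.5 168.5] [[299.1, 161.3], [302.7, 160.1], [307.9, 175.7], [304.3, 176.9]]
```

```bash
python3 - <<'E'
from h import *
t=cv2.imread("pics/top0.png");s=cv2.imread("pics/scene0.png");g=t.max(2).astype(float)
for nm,a,b in(("-y handle top",(322.4,157.5),(335.2,203.7)),("+y handle top",(300.9,160.7),(308.7,195.7)),("latch tip",(207.7,197.2),(187.5,188.5)),
  ("plate top near end",(128.5,233.5),(115.5,182)),("plate top far end",(183.5,213),(169,182))):
    x,r=tri(a,b);print(nm,x.round(4),"res",round(r,4))
# stand long edges (grey-blue to bench), top view: line fits
d=t[...,0].astype(float)-t[...,2]
up=[];lo=[]
for c in range(128,205,3):
    col=cv2.GaussianBlur(d,(3,3),0)[:,c]
    for rng,L in((range(157,170),up),(range(204,218),lo)):
        gr=np.abs(np.diff(col[rng.start:rng.stop]));L.append((c,rng.start+.5+(gr**2*np.arange(len(gr))).sum()/(gr**2).sum()))
for L in(up,lo):
    L=np.float32(L);vx,vy,x0,y0=cv2.fitLine(L,cv2.DIST_HUBER,0,.01,.01).ravel()
    A=onz("top",130,y0+(130-x0)*vy/vx,.016);B=onz("top",200,y0+(200-x0)*vy/vx,.016);print("edge",A.round(4),B.round(4),np.degrees(np.arctan2(A[1]-B[1],A[0]-B[0])))
print(np.array([[int(g[r,c]) for c in range(112,175,6)] for r in range(176,192)]))
E
```

```text
-y handle top [ 0.4986 -0.1337  0.1279] res 0.0002
+y handle top [ 0.5133 -0.0808  0.1309] res 0.0
latch tip [0.5236 0.1585 0.124 ] res 0.0014
plate top near end [0.538  0.3092 0.1037] res 0.0009
plate top far end [0.5402 0.2008 0.1003] res 0.0001
edge [0.5947 0.305  0.016 ] [0.5974 0.1482 0.016 ] 90.99810296491586
edge [0.4847 0.2993 0.016 ] [0.488  0.1448 0.016 ] 91.19327927210419
[[133 125 153 153 155 155 154 154 154 153 155]
 [135 134 153 147 149 148 148 149 149 147 149]
 [137 132 152  91  91  91  91  91  91  91  92]
 [136 132 149  80  78  78  80  80  81  84  79]
 [136 144 130 115 117 117 117 117 121 129  74]
 [136 190 190 190 190 191 191 191 190 190  56]
 [136 152 152 151 150 152 151 151 140 139  52]
 [136 118 114 106 106 106 115 114 113 112  67]
 [137 122 110  81  82  80  85  85  84 108 100]
 [135 132 112  83  83  82  81  82  83 109 121]
 [134 133 108 100 101 101 100 100  99 106 108]
 [132 134  82  88  99 100  99 100  90  90  91]
 [130 136  96  99 100 100 100 100  98  98  98]
 [130 138 101 102 103 105 103 103 105 104 105]
 [129 138  99 101 112 112 110 109 111 111 108]
 [131 138  72  84  87  88  87  88  87  87  85]]
```

Stand: centre (0.541, 0.223), yaw 1.1°. Latch tip: (0.523, 0.158, 0.124). Clip: about (0.506, −0.109), with its y axis at 74°. Now moving over the latch with the fingers shut.

```bash
python3 -m crank '{"deltas":[{"dx":-20,"dy":-10},{"dx":-36,"dy":-19},{"dx":-36,"dy":-19},{"dx":-36,"dy":-19},{"dx":-36,"dy":-19},{"dx":-36,"dy":-19},{"dx":-36,"dy":-19},{"dx":-36,"dy":-19}]}' 0 20
python3 -m crank '{"deltas":[{"dx":-36,"dy":-19},{"dx":-36,"dy":-19},{"dx":-36,"dy":-19},{"dx":-30,"dy":-15},{"dx":-12,"dy":-4},{"spin":-3.8},{"spin":-3.8},{}]}'
```

```text
invalid input
invalid input
```

```bash
python3 -m crank '{"deltas":[{"dx":-20,"dy":-10,"dz":0,"spin":0},{"dx":-36,"dy":-19,"dz":0,"spin":0},{"dx":-36,"dy":-19,"dz":0,"spin":0},{"dx":-36,"dy":-19,"dz":0,"spin":0},{"dx":-36,"dy":-19,"dz":0,"spin":0},{"dx":-36,"dy":-19,"dz":0,"spin":0},{"dx":-36,"dy":-19,"dz":0,"spin":0},{"dx":-36,"dy":-19,"dz":0,"spin":0}]}' 0 20
```

```text
time_s: 0.9
ee_pos: [0.4217, 0.2867, 0.2558]
ee_rot: [[-0.918, 0.397, -0.001], [0.397, 0.918, -0.0], [0.001, -0.001, -1.0]]
contact_force: [0.5, 0.3, -0.0]
width: -0.0003
gripper_force: 0.0
```

```bash
python3 -m crank '{"deltas":[{"dx":-36,"dy":-19,"dz":10,"spin":0},{"dx":-36,"dy":-19,"dz":10,"spin":0},{"dx":-36,"dy":-18,"dz":10,"spin":0},{"dx":-28,"dy":-14,"dz":10,"spin":0},{"dx":-12,"dy":-6,"dz":10,"spin":0},{"dx":0,"dy":0,"dz":5,"spin":-3.8},{"dx":0,"dy":0,"dz":0,"spin":-3.8},{"dx":0,"dy":0,"dz":0,"spin":0}]}'
```

```text
time_s: 1.7
ee_pos: [0.526, 0.1601, 0.2003]
ee_rot: [[-0.962, 0.273, -0.002], [0.273, 0.962, 0.0], [0.002, -0.0, -1.0]]
contact_force: [0.0, -0.3, 0.3]
width: 0.0001
gripper_force: 0.0
```

```bash
python3 -m crank '{"deltas":[{"dx":-2,"dy":-1,"dz":15,"spin":0},{"dx":0,"dy":0,"dz":15,"spin":0},{"dx":0,"dy":0,"dz":12,"spin":0},{"dx":0,"dy":0,"dz":10,"spin":0},{"dx":0,"dy":0,"dz":10,"spin":0},{"dx":0,"dy":0,"dz":10,"spin":0},{"dx":0,"dy":0,"dz":10,"spin":0},{"dx":0,"dy":0,"dz":0,"spin":0}]}'
python3 -m crank '{"deltas":[{"dx":0,"dy":0,"dz":8,"spin":0},{"dx":0,"dy":0,"dz":8,"spin":0},{"dx":0,"dy":0,"dz":6,"spin":0},{"dx":0,"dy":0,"dz":4,"spin":0},{"dx":0,"dy":0,"dz":3,"spin":0},{"dx":0,"dy":0,"dz":0,"spin":0}]}'
```

```text
time_s: 2.5
ee_pos: [0.5273, 0.158, 0.1172]
ee_rot: [[-0.962, 0.273, -0.003], [0.273, 0.962, -0.0], [0.003, -0.001, -1.0]]
contact_force: [1.7, -0.0, 0.7]
width: 0.0001
gripper_force: 0.0
time_s: 3.1
ee_pos: [0.5283, 0.1582, 0.0897]
ee_rot: [[-0.962, 0.273, -0.001], [0.273, 0.962, -0.0], [0.001, -0.0, -1.0]]
contact_force: [-0.4, 0.2, -0.7]
width: -0.0002
gripper_force: 0.0
```

```bash
for i in 1; do python3 -m crank '{"deltas":[{"dx":0,"dy":0,"dz":3,"spin":0},{"dx":0,"dy":0,"dz":2,"spin":0},{"dx":0,"dy":0,"dz":0,"spin":0}]}'
python3 -m crank '{"deltas":[{"dx":0,"dy":0,"dz":2,"spin":0},{"dx":0,"dy":0,"dz":0,"spin":0}]}'
done
python3 - <<'E'
from h import *
for n in C: cv2.imwrite(f"pics/{n}1.png",snapshot(n)[0])
s=cv2.imread("pics/scene1.png");cv2.imwrite("pics/crop2.png",cv2.resize(s[190:290,120:250],(780,600),interpolation=cv2.INTER_CUBIC))
E
```

```text
time_s: 3.4
ee_pos: [0.5285, 0.1582, 0.0851]
ee_rot: [[-0.962, 0.273, -0.0], [0.273, 0.962, 0.0], [0.0, -0.0, -1.0]]
contact_force: [-0.5, 0.5, 0.3]
width: 0.0001
gripper_force: 0.0
time_s: 3.6
ee_pos: [0.5286, 0.1582, 0.0831]
ee_rot: [[-0.962, 0.273, -0.0], [0.273, 0.962, -0.0], [0.0, -0.0, -1.0]]
contact_force: [-0.1, -0.1, 0.2]
width: 0.0002
gripper_force: 0.0
```

View pics/crop2.png

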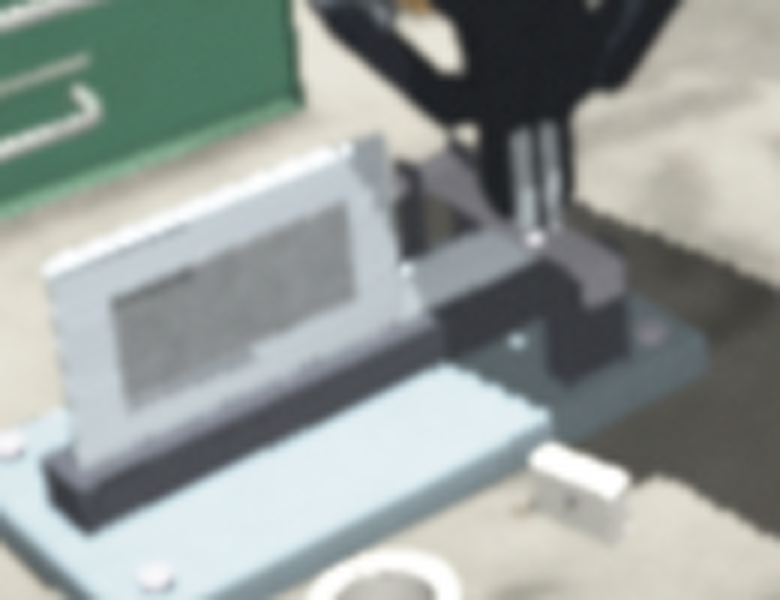

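The latch is now down over the shoulder with its tip at the catch, crop (600,270), and the fingers are on mid-arm at (535,235). I'll press gently until it meets the stop.

```bash
for i in 1; do python3 -m crank '{"deltas":[{"dx":0,"dy":0,"dz":2,"spin":0},{"dx":0,"dy":0,"dz":0,"spin":0}]}'
python3 -m crank '{"deltas":[{"dx":0,"dy":0,"dz":1,"spin":0},{"dx":0,"dy":0,"dz":0,"spin":0}]}'; done | grep -E "ee_pos|force"
```

```text
ee_pos: [0.5288, 0.1582, 0.082]
contact_force: [-2.5, 0.1, 5.0]
gripper_force: 2.5
ee_pos: [0.5288, 0.1583, 0.0819]
contact_force: [-4.4, 0.1, 10.3]
gripper_force: 5.1
```

The latch is hard on its stop: force climbs with no motion, and the tip is at 57 mm. Now lift, open and travel above the clip.

```bash
python3 -m crank '{"deltas":[{"dx":0,"dy":0,"dz":-5,"spin":0},{"dx":0,"dy":0,"dz":-20,"spin":0},{"dx":0,"dy":0,"dz":-30,"spin":0},{"dx":0,"dy":0,"dz":-30,"spin":0},{"dx":-3,"dy":-15,"dz":-25,"spin":0},{"dx":-7,"dy":-36,"dz":-20,"spin":0},{"dx":-7,"dy":-36,"dz":0,"spin":0},{"dx":-7,"dy":-36,"dz":0,"spin":0}]}' 
python3 -m crank '{"deltas":[{"dx":-7,"dy":-36,"dz":0,"spin":0},{"dx":-7,"dy":-36,"dz":0,"spin":0},{"dx":-7,"dy":-36,"dz":0,"spin":0},{"dx":-6,"dy":-22,"dz":0,"spin":0},{"dx":0,"dy":-10,"dz":0,"spin":0},{"dx":0,"dy":0,"dz":0,"spin":0}]}' 1
python3 - <<'E'
from h import *
for n in C: cv2.imwrite(f"pics/{n}2.png",snapshot(n)[0])
s=cv2.imread("pics/scene2.png");t=cv2.imread("pics/top2.png")
r=lambda i:cv2.resize(i,(400,600),interpolation=cv2.INTER_CUBIC)
cv2.imwrite("pics/crop3.png",np.hstack([r(s[100:220,280:360]),cv2.resize(s[185:285,120:250],(390,600))]))
print(proj("top",[.506,-.109,.132]))
E
```

```text
time_s: 4.9
ee_pos: [0.5186, 0.0323, 0.2115]
ee_rot: [[-0.962, 0.272, 0.003], [0.272, 0.962, -0.0], [-0.003, 0.0, -1.0]]
contact_force: [0.5, -0.0, -0.4]
width: -0.0
gripper_force: 0.0
time_s: 5.5
ee_pos: [0.5056, -0.1095, 0.2101]
ee_rot: [[-0.962, 0.275, -0.0], [0.275, 0.962, 0.0], [0.0, 0.0, -1.0]]
contact_force: [-0.3, 0.2, 0.3]
width: 0.0847
gripper_force: 0.0
[323.0834688  199.57185747]
```

View pics/crop3.png

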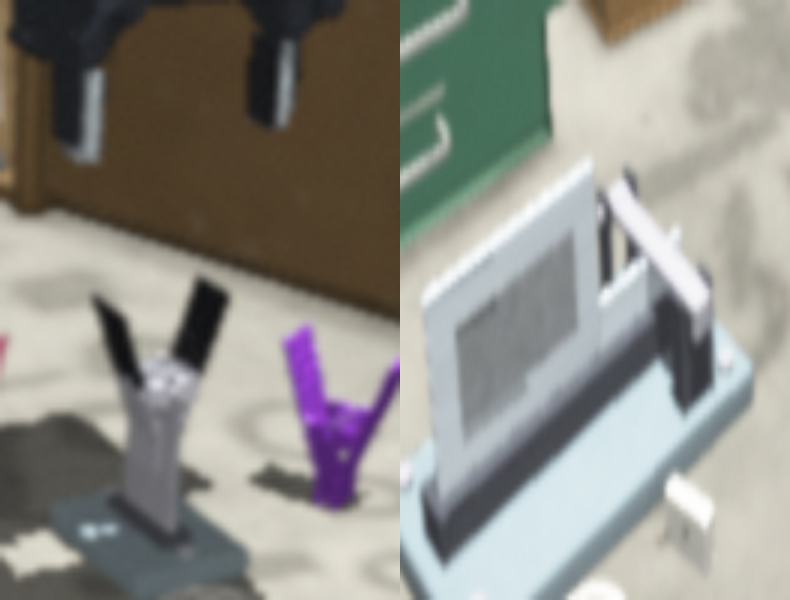

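The latch now lies level in the catch, crop (700,310). The open fingers straddle the clip's handles, which show at crop (110,310) and (205,310). Descending over them.

```bash
python3 -m crank '{"deltas":[{"dx":0,"dy":0,"dz":15,"spin":0},{"dx":0,"dy":0,"dz":18,"spin":0},{"dx":0,"dy":0,"dz":18,"spin":0},{"dx":0,"dy":0,"dz":15,"spin":0},{"dx":0,"dy":0,"dz":10,"spin":0},{"dx":0,"dy":0,"dz":7,"spin":0},{"dx":0,"dy":0,"dz":3,"spin":0},{"dx":0,"dy":0,"dz":0,"spin":0}]}' 
python3 - <<'E'
from h import *
for n in C: cv2.imwrite(f"pics/{n}3.png",snapshot(n)[0])
s=cv2.imread("pics/scene3.png");t=cv2.imread("pics/top3.png")
cv2.imwrite("pics/crop4.png",cv2.resize(s[130:220,260:370],(733,600),interpolation=cv2.INTER_CUBIC))
E
```

```text
time_s: 6.4
ee_pos: [0.506, -0.1084, 0.1243]
ee_rot: [[-0.962, 0.272, -0.0], [0.272, 0.962, 0.0], [0.0, 0.0, -1.0]]
contact_force: [0.0, -0.5, -0.6]
width: 0.0855
gripper_force: 0.0
```

View pics/crop4.png

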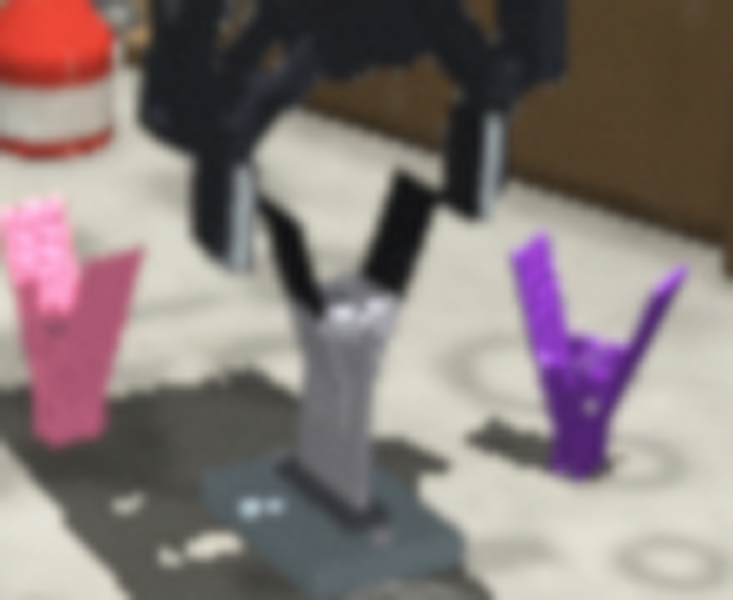

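The fingers are centred on the handles: the pad near edges at crop (255, 480) and the handle near corners at (298, 437) both average 367. Squeezing.

```bash
python3 -m crank '{"deltas":[{"dx":0,"dy":0,"dz":0,"spin":0},{"dx":0,"dy":0,"dz":0,"spin":0},{"dx":0,"dy":0,"dz":0,"spin":0},{"dx":0,"dy":0,"dz":0,"spin":0},{"dx":0,"dy":0,"dz":0,"spin":0},{"dx":0,"dy":0,"dz":0,"spin":0},{"dx":0,"dy":0,"dz":0,"spin":0},{"dx":0,"dy":0,"dz":0,"spin":0}]}' 0 32
python3 - <<'E'
from h import *
for n in C: cv2.imwrite(f"pics/{n}4.png",snapshot(n)[0])
s=cv2.imread("pics/scene4.png")
cv2.imwrite("pics/crop5.png",cv2.resize(s[130:220,260:370],(733,600),interpolation=cv2.INTER_CUBIC))
E
```

```text
time_s: 7.3
ee_pos: [0.5085, -0.1104, 0.1274]
ee_rot: [[-0.962, 0.273, 0.006], [0.273, 0.962, -0.004], [-0.007, -0.002, -1.0]]
contact_force: [-0.5, -0.4, 10.1]
width: 0.0269
gripper_force: 32.5
```

View pics/crop5.png

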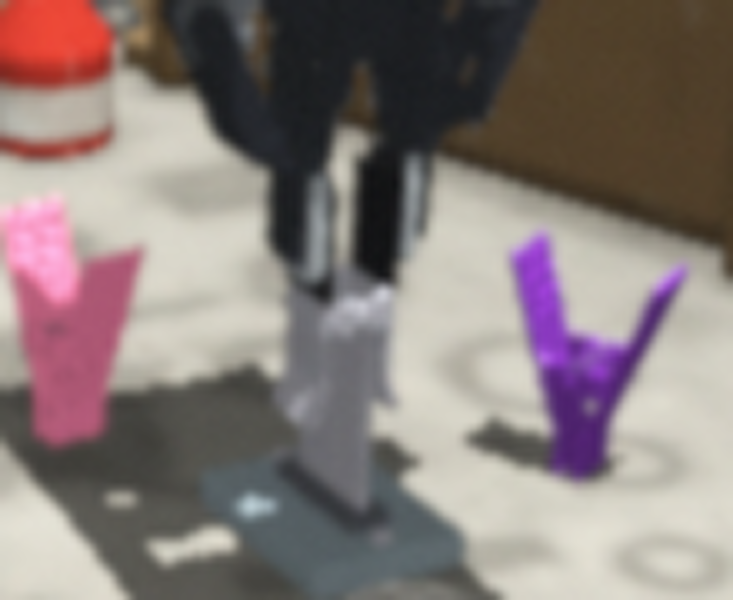

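The clip is squeezed open on the tab, jaws apart at crop (295,400) and (385,390), width 27 mm at 32 N. Lifting.

```bash
python3 -m crank '{"deltas":[{"dx":0,"dy":0,"dz":-3,"spin":0},{"dx":0,"dy":0,"dz":-4,"spin":0},{"dx":0,"dy":0,"dz":-8,"spin":0},{"dx":0,"dy":0,"dz":-15,"spin":0},{"dx":0,"dy":0,"dz":-20,"spin":0},{"dx":0,"dy":0,"dz":-20,"spin":0},{"dx":0,"dy":0,"dz":-20,"spin":0},{"dx":0,"dy":0,"dz":-10,"spin":0}]}'
```

```text
time_s: 8.2
ee_pos: [0.5067, -0.1089, 0.2264]
ee_rot: [[-0.962, 0.273, 0.003], [0.273, 0.962, -0.001], [-0.003, -0.0, -1.0]]
contact_force: [0.6, 0.5, -1.1]
width: 0.0265
gripper_force: 31.7
```

```bash
python3 -m crank '{"deltas":[{"dx":0,"dy":0,"dz":-10,"spin":0},{"dx":0,"dy":0,"dz":0,"spin":0},{"dx":0,"dy":0,"dz":0,"spin":0}]}'
python3 - <<'E'
from h import *
for n in C: cv2.imwrite(f"pics/{n}5.png",snapshot(n)[0])
s=cv2.imread("pics/scene5.png");print(proj("scene",[.506,-.109,.19]))
cv2.imwrite("pics/crop6.png",cv2.resize(s[90:210,255:375],(600,600),interpolation=cv2.INTER_CUBIC))
E
```

```text
time_s: 8.5
ee_pos: [0.5055, -0.1085, 0.2336]
ee_rot: [[-0.962, 0.273, -0.001], [0.273, 0.962, 0.0], [0.001, 0.0, -1.0]]
contact_force: [-0.2, 0.6, -0.2]
width: 0.0267
gripper_force: 31.7
[313.75693397 131.9515281 ]
```

View pics/crop6.png

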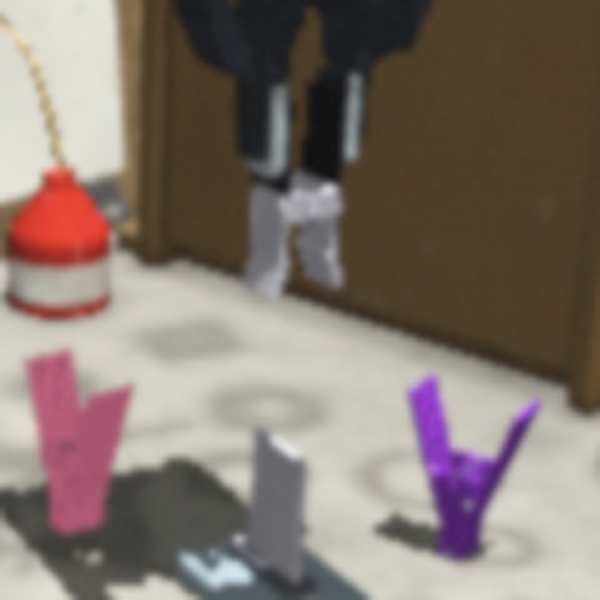

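The clip is held upright with its jaws gaping at crop (265,290) and (325,285). The tab is clear. Next: turn 73° in place, then travel to the plate.

```bash
python3 -m crank '{"deltas":[{"dx":0,"dy":0,"dz":0,"spin":5},{"dx":0,"dy":0,"dz":0,"spin":8},{"dx":0,"dy":0,"dz":0,"spin":8},{"dx":0,"dy":0,"dz":0,"spin":8},{"dx":0,"dy":0,"dz":0,"spin":8},{"dx":0,"dy":0,"dz":0,"spin":8},{"dx":0,"dy":0,"dz":0,"spin":8},{"dx":0,"dy":0,"dz":0,"spin":8}]}'
python3 -m crank '{"deltas":[{"dx":0,"dy":0,"dz":0,"spin":8},{"dx":0,"dy":0,"dz":0,"spin":4},{"dx":0,"dy":0,"dz":0,"spin":0},{"dx":0,"dy":0,"dz":0,"spin":0}]}'
```

```text
time_s: 9.4
ee_pos: [0.5053, -0.1085, 0.2331]
ee_rot: [[-0.222, 0.975, -0.002], [0.975, 0.222, 0.001], [0.001, -0.002, -1.0]]
contact_force: [-0.1, -1.3, -1.0]
width: 0.027
gripper_force: 31.7
time_s: 9.8
ee_pos: [0.5055, -0.1086, 0.2335]
ee_rot: [[-0.022, 1.0, -0.001], [1.0, 0.022, 0.001], [0.001, -0.001, -1.0]]
contact_force: [0.0, 0.0, -0.6]
width: 0.0267
gripper_force: 31.7
```

```bash
python3 -m crank '{"deltas":[{"dx":15,"dy":2,"dz":0,"spin":0},{"dx":35,"dy":4,"dz":0,"spin":0},{"dx":40,"dy":5,"dz":0,"spin":0},{"dx":40,"dy":5,"dz":0,"spin":0},{"dx":40,"dy":5,"dz":0,"spin":0},{"dx":40,"dy":5,"dz":0,"spin":0},{"dx":40,"dy":5,"dz":0,"spin":0},{"dx":40,"dy":4,"dz":0,"spin":0}]}'
python3 -m crank '{"deltas":[{"dx":35,"dy":3,"dz":0,"spin":0},{"dx":25,"dy":3,"dz":0,"spin":0},{"dx":13,"dy":1,"dz":0,"spin":0},{"dx":0,"dy":0,"dz":0,"spin":0},{"dx":0,"dy":0,"dz":0,"spin":0}]}'
python3 - <<'E'
from h import *
for n in C: cv2.imwrite(f"pics/{n}6.png",snapshot(n)[0])
s=cv2.imread("pics/scene6.png");t=cv2.imread("pics/top6.png");o=observe();p=np.array(o["ee_pos"]);print(p)
u=proj("scene",p-[0,0,.06]).astype(int);v=proj("top",p-[0,0,.1]).astype(int);print(u,v,proj("scene",p-[0,0,.0415]),proj("scene",[.5397,.255,.1]))
cr=lambda i,c,w,h:cv2.resize(i[max(0,c[1]-h):c[1]+h,max(0,c[0]-w):c[0]+w],(400,600),interpolation=cv2.INTER_CUBIC)
cv2.imwrite("pics/crop7.png",np.hstack([cr(s,u+[0,15],40,60),cr(t,v,40,60)]))
E
```

```text
time_s: 10.6
ee_pos: [0.5344, 0.1847, 0.2343]
ee_rot: [[-0.022, 1.0, -0.0], [1.0, 0.022, 0.0], [0.0, -0.0, -1.0]]
contact_force: [0.6, -1.5, -0.9]
width: 0.027
gripper_force: 31.7
time_s: 11.1
ee_pos: [0.5401, 0.2546, 0.234]
ee_rot: [[-0.021, 1.0, -0.001], [1.0, 0.021, -0.001], [-0.001, -0.001, -1.0]]
contact_force: [-0.1, 0.2, -1.3]
width: 0.0268
gripper_force: 31.7
[0.54038366 0.25384747 0.23417203]
[152 184] [138 178] [151.52819046 174.56297197] [157.39753668 223.68023289]
```

View pics/crop7.png

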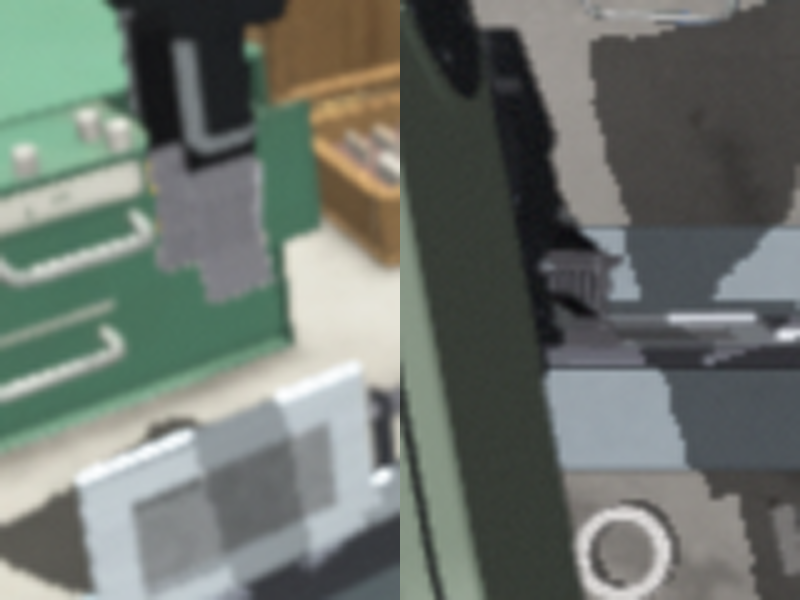

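The scene crop shows the clip upright over the plate, near jaw tip edge at crop (205..270, ~292) and plate top edge from (78,487) to (360,365). The arm partly hides the clip in the top view. I'll check alignment numerically, using depth on the jaw and plate faces.

```bash
python3 - <<'E'
from h import *
p,d=snapshot("scene");c=C["scene"]
def X(u,v):
    u=np.asarray(u);v=np.asarray(v);z=d[v,u];k=np.stack([(u-c["K"][0,2])/c["K"][0,0]*z,(v-c["K"][1,2])/c["K"][1,1]*z,z],-1)
    return (k-c["t"])@c["R"]
vv,uu=np.mgrid[130:245,115:195];P=X(uu,vv).reshape(-1,3);rgb=p[130:245,115:195].reshape(-1,3)
ok=(d[130:245,115:195].ravel()>0)&(abs(P[:,0]-.54)<.04)
# jaws & plate slices by height
for z0 in np.arange(.145,.20,.006):
    q=P[ok&(abs(P[:,2]-z0)<.003)&(abs(P[:,1]-.254)<.03)]
    if len(q): print("z%.3f"%z0,len(q),"x",np.percentile(q[:,0],[5,25,50,75,95]).round(4),"y",np.percentile(q[:,1],[2,50,98]).round(4))
for y0 in np.arange(.205,.31,.015):
    q=P[ok&(abs(P[:,1]-y0)<.006)&(P[:,2]<.112)&(P[:,2]>.05)]
    hi=q[q[:,2]>.085];print("plate y%.3f"%y0,"x face z>.085",np.median(hi[:,0]).round(4),"x lower",np.median(q[q[:,2]<.08][:,0]).round(4),"ztop",np.percentile(q[:,2],98).round(4))
j=P[ok&(P[:,2]>.13)&(P[:,2]<.19)&(abs(P[:,1]-.254)<.03)];print("lowest jaw z",np.sort(j[:,2])[:8].round(4))
o=observe()["ee_pos"]
for nm,a in(("near tip",[o[0]-.0155,o[1],o[2]-.0815]),("far tip",[o[0]+.0155,o[1],o[2]-.0815])):
    print(nm,[proj("scene",np.array(a)+[0,s,0]).round(1) for s in(.013,-.013)])
E
```

```text
z0.157 22 x [0.5228 0.523  0.5247 0.5547 0.557 ] y [0.2421 0.2566 0.2645]
z0.163 72 x [0.5226 0.5242 0.525  0.534  0.5543] y [0.2405 0.2544 0.2635]
z0.169 71 x [0.5247 0.5259 0.5276 0.5504 0.5531] y [0.2409 0.2554 0.2638]
z0.175 75 x [0.5261 0.5276 0.529  0.5513 0.553 ] y [0.2407 0.2555 0.2635]
z0.181 65 x [0.5262 0.5276 0.5285 0.5506 0.5531] y [0.2411 0.2557 0.2637]
z0.187 53 x [0.5266 0.5275 0.5278 0.5287 0.5516] y [0.2403 0.2541 0.2639]
z0.193 67 x [0.5261 0.5272 0.5279 0.5315 0.5466] y [0.2385 0.2567 0.267 ]
z0.199 95 x [0.5266 0.5277 0.5289 0.5436 0.5532] y [0.2393 0.2574 0.2663]
plate y0.205 x face z>.085 0.5427 x lower 0.5427 ztop 0.1024
plate y0.220 x face z>.085 0.5421 x lower 0.5422 ztop 0.1018
plate y0.235 x face z>.085 0.5423 x lower 0.5418 ztop 0.1016
plate y0.250 x face z>.085 0.5418 x lower 0.5417 ztop 0.1017
plate y0.265 x face z>.085 0.5413 x lower 0.541 ztop 0.1021
plate y0.280 x face z>.085 0.5415 x lower 0.5412 ztop 0.1019
plate y0.295 x face z>.085 0.5411 x lower 0.5409 ztop 0.1021
plate y0.310 x face z>.085 0.5413 x lower 0.5405 ztop 0.1029
lowest jaw z [0.1569 0.1572 0.158  0.1581 0.1584 0.1585 0.1585 0.1585]
near tip [array([152.2, 201.8]), array([165.9, 196.8])]
far tip [array([142.8, 195.5]), array([156.3, 190.9])]
```

Jaws inner half-gape is about 11–15 mm. Plate centre lies 0–3 mm to +x of the clip centre, so I'll shift +1.5 mm in x and +1.5 mm in y, then descend.

```bash
python3 -m crank '{"deltas":[{"dx":1.5,"dy":1.5,"dz":4,"spin":0},{"dx":0,"dy":0,"dz":10,"spin":0},{"dx":0,"dy":0,"dz":12,"spin":0},{"dx":0,"dy":0,"dz":12,"spin":0},{"dx":0,"dy":0,"dz":10,"spin":0},{"dx":0,"dy":0,"dz":5,"spin":0},{"dx":0,"dy":0,"dz":0,"spin":0},{"dx":0,"dy":0,"dz":0,"spin":0}]}'
python3 -m crank '{"deltas":[{"dx":0,"dy":0,"dz":6,"spin":0},{"dx":0,"dy":0,"dz":6,"spin":0},{"dx":0,"dy":0,"dz":5,"spin":0},{"dx":0,"dy":0,"dz":3,"spin":0},{"dx":0,"dy":0,"dz":0,"spin":0},{"dx":0,"dy":0,"dz":0,"spin":0}]}'
python3 - <<'E'
from h import *
p,d=snapshot("scene");tp,td=snapshot("top");cv2.imwrite("pics/scene7.png",p);cv2.imwrite("pics/top7.png",tp)
o=observe();print(o["time_s"],o["ee_pos"].round(4),o["contact_force"].round(2),o["width"],o["gripper_force"])
for n,D in(("scene",d),("top",td)):
    c=C[n];v,u=np.mgrid[0:384,0:512];P=(np.stack([(u-c["K"][0,2])/c["K"][0,0]*D,(v-c["K"][1,2])/c["K"][1,1]*D,D],-1)-c["t"])@c["R"]
    for z0 in(.088,.094,.101,.107,.113,.12):
        m=(D>0)&(abs(P[...,2]-z0)<.003)&(abs(P[...,1]-.255)<.035)&(abs(P[...,0]-.54)<.04)
        h,e=np.histogram(P[m][:,0],np.arange(.515,.5701,.0025));print(n,z0,h,P[m][:,1].round(3)[[0,-1]] if m.sum() else "")
u=proj("scene",[.54,.255,.11]).astype(int);v=proj("top",[.54,.255,.1]).astype(int)
cr=lambda i,c,w,h:cv2.resize(i[c[1]-h:c[1]+h,c[0]-w:c[0]+w],(400,600),interpolation=cv2.INTER_CUBIC)
cv2.imwrite("pics/crop8.png",np.hstack([cr(p,u,40,60),cr(tp,v,30,45)]))
E
```

```text
time_s: 12.05
ee_pos: [0.5421, 0.2567, 0.1814]
ee_rot: [[-0.021, 1.0, 0.0], [1.0, 0.021, 0.0], [0.0, 0.0, -1.0]]
contact_force: [0.5, -0.8, -0.1]
width: 0.0268
gripper_force: 31.7
time_s: 12.65
ee_pos: [0.5419, 0.2566, 0.1612]
ee_rot: [[-0.021, 1.0, -0.0], [1.0, 0.021, -0.0], [-0.0, -0.0, -1.0]]
contact_force: [0.4, -0.9, -0.9]
width: 0.0266
gripper_force: 31.7
12.75 [0.5422 0.2567 0.1616] [-0.44  0.91 -2.  ] 0.026326450209725863 31.67374312877655
scene 0.088 [ 0  0  1 12 26  4  0  0  0  2 47 16  0  0  0  0  0  0  0  0  0  0] [0.224 0.286]
scene 0.094 [ 0  0  0  3 17 23  3  0  0  2 52 15  0  0  0  1  2  0  0  0  0  0] [0.222 0.289]
scene 0.101 [ 0  0  0  0  1 29 15  1  0  2 46 22  1  0  8 13  1  0  0  0  0  0] [0.226 0.288]
scene 0.107 [ 0  0  0  0  1 24 15  0  0  0  0  0  0  0  4  7  1  0  0  0  0  0] [0.264 0.262]
scene 0.113 [ 0  0  0  0  3 21 11  0  0  0  0  0  0  0  0  6  2  0  0  0  0  0] [0.267 0.263]
scene 0.12 [ 0  0  0  0  3 30  9  1  3  2  4  1  0  2  1  2  0  0  0  0  0  0] [0.269 0.264]
top 0.088 [ 0  0  1 13  1  0  0  0  0  9  0  0  0  0  0  0  1  2  0  0  0  0] [0.247 0.25 ]
top 0.094 [ 0  0  0  0 10  2  0  0  0  1  3  0  0  0  0  2  0  0  0  0  0  0] [0.245 0.245]
top 0.101 [ 0  0  0  0  1  1  1  0  0  8 10  0  0  0  9  0  0  0  0  0  0  0] [0.266 0.252]
top 0.107 [0 0 0 0 0 1 0 0 0 0 0 0 0 0 1 1 0 0 0 0 0 0] [0.252 0.251]
top 0.113 [0 0 0 0 4 0 0 0 0 0 0 0 0 0 5 0 0 0 0 0 0 0] [0.262 0.245]
top 0.12 [0 0 0 0 0 2 1 3 1 1 3 3 4 0 3 1 0 0 0 0 0 0] [0.244 0.243]
```

View pics/crop8.png

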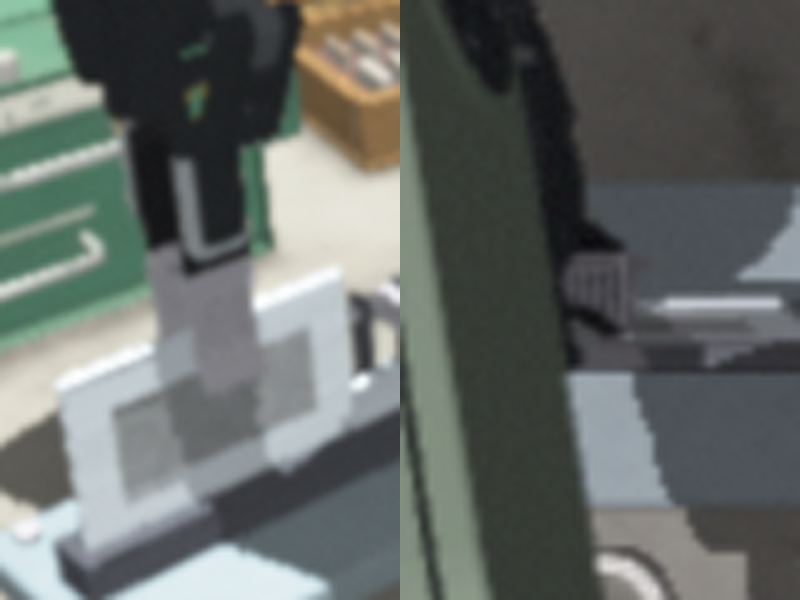

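The final crop shows the jaws straddling the tall edge, near jaw tip at crop (235,390) in front of the face and far jaw behind at (160,300). Gaps are about 6–11 mm on each side in both cameras, and the barrel is about 15 mm above the edge. Centre by 1 mm, settle and hand in.

```bash
python3 -m crank '{"deltas":[{"dx":0,"dy":1,"dz":0,"spin":0},{"dx":0,"dy":0,"dz":0,"spin":0},{"dx":0,"dy":0,"dz":0,"spin":0},{"dx":0,"dy":0,"dz":0,"spin":0},{"dx":0,"dy":0,"dz":0,"spin":0}]}'; python3 -c "
from cell import hand_in;print(hand_in())"
```

```text
time_s: 13.25
ee_pos: [0.5429, 0.2566, 0.1613]
ee_rot: [[-0.021, 1.0, -0.0], [1.0, 0.021, 0.0], [0.0, -0.0, -1.0]]
contact_force: [0.7, 0.1, -1.4]
width: 0.0265
gripper_force: 31.7
the job is handed in; nothing more can be done
None
```

The job is handed in at 13.25 s (no verdict returned): the latch lies closed in its catch, and the clip is held squeezed open and upright over the middle of the plate's tall edge, about 6–11 mm clear of it on each side; I did not touch the bearing parts, gauge block or look-alikes.

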